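# Find the released lid of the sample locker and push it open

### The arm

A 7-joint arm with a two-finger parallel gripper is mounted at the origin on a cart in front of the work surface, level with it; the furniture and walls round the work are solid. World frame = base frame: x ahead of the robot, y to its left, z up, the work surface at z = 0. Lengths are in m, angles in rad, forces in N, time in s.
With the tool pointing down it reaches from about 0.4 to 0.85 m from the base axis. Payload 10.4 kg.
Tool frame: the origin (TCP) lies at the very end of the fingers, on their centre line; the grasp point (between the pads) lies 19 mm behind it (manip.tcp_to_grasp is the distance from the TCP to the grasp point, in m); x points along the fingers, y is the direction in which the jaws open and shut, and the axes are right-handed (so a half turn about x gives the same grasp; the last joint's range is limited). The gripper opens to 85 mm and grips with 20 to 120 N. Pads are 22 mm wide; open, the fingers measure 114 mm over their backs; the gripper's body (76 mm by 85 mm) begins 54 mm behind the grasp point. The pads swing forward as they close: fully open they stand 13 mm farther back than shut.
Start: joints at [-1.346, 0.332, -0.065, 1.46, 0.022, 1.35, -0.088], TCP at [0.153, 0.606, 0.231] pointing down, gripper open.
Joint ranges: [-2.6, 2.6], [-0.5, 2.12], [-1.47, 1.34], [0.16, 2.42], [-1.27, 4.41], [0.06, 2.06], [-2.6, 2.6]. Speed limits (rad/s): [2.22, 2.22, 2.79, 2.79, 3.14, 3.14, 3.14].

### API

Orientations are given as a unit quaternion [x, y, z, w].
In Python, from workcell import manip, cams, hand_in gives the robot as it stands.
- The arm moves only by the shell command python3 -m handwheel 'ROWS' [FORCE]. ROWS is text: rows parted by semicolons, each of 7 numbers parted by spaces: the shift along the tool's x, y, z in mm, then the turn, a rotation vector about the tool's x, y, z in rad, then the finger opening in mm, from 0 to 85.4. A call has 1 to 8 rows; each row shifts and turns the commanded pose from where the row before left it, along the tool's axes as they then stand; what a row does not reach is not made up. A row lasts 1/10 s, in which the tool goes at most 50 mm and 8.59 degrees, less where a joint would pass 70% of its speed; a pose out of reach is approached as far as the arm can. A call with a gripper value outside its range is refused whole. The fingers move at their own pace and stop on an object; FORCE is the grip in N (left out, the last holds). Time passes only in rows, so rows that do not move let the fingers close. It gives the time, the measured TCP pose, the force and the opening at its end, in the units of the state.
- manip.get_obs(): the state, without advancing time (a new reading comes with each control period).
- cams.camera(name): name is "side" or "top"; returns a dict with "color" (400x640x3 uint8, blue, green, red), "depth" (400x640 float32, m along the optical axis (not along the pixel's ray), 0 where there is no reading), "camera_matrix" (3x3 intrinsics, pixels), "origin" and "attitude" of the camera in the world. Camera axes: x right, y down, z forward; pixel columns grow to the right and rows downward; lengths in m; the calibration is good to about 2 mm. A picture is of the moment at which its call begins.
- hand_in(): hands the job in, once; it reports no verdict.
Trained networks look in the newest picture that a camera, given by its name, has taken for a name from the list of things; names that differ only in an ending like _2 or _b are one class to them, and where a whole thing is asked for, a point or a joint stands for the part that bears it (a point fixed in the world has none). Each returns a list of dicts, best first, with "conf" (0 to 1); they miss things now and then, are a little off and sometimes report something else, mostly with a low value. They report only what shows in the picture. A call takes as long as a camera call.
- cams.recognise(camera, thing): "box" ([left, top, width, height] in pixels, round what is visible of it).
- cams.outline_of(camera, thing): "region" (400x640 bool, what is visible of it) and "box" ([left, top, width, height] in pixels, round what is visible of it).
The state is a dict: "clock": time; "joint_pos": joint angles; "joint_velocities": joint speeds; "tau": joint torques, N m; "position": TCP position; "ee_rot": TCP orientation; "ft_force": force on the tool from outside, world axes, zero at the start; "torque": the same for the moment, N m; "grip_width": opening from 0.0 (shut) to 1.0 (fully open).
Only numpy, scipy, OpenCV 4.12 (cv2) and the standard library are available. Lean on these libraries where they do the work, as an engineer would, in place of code of your own. Each camera call takes 0.05 s, during which the arm holds its last target.

### The job

The card-operated sample locker on the desk has released one of its four identical rocker lids, but nothing shows which: press lightly with the fingertips on the ribbed rear ends of the lids, one after another, until you find the one that rocks (the locked ones give a little and spring back), and push its rear end down so that its front edge rises. Then push that raised front edge up and over to the back until the lid stands fully open, upright or a little past it, so that the bottle inside can be taken out later. Only touch and push: lift or carry nothing, press no harder than a fingertip would and leave the bottles and small things round the locker where they are.

Things in the scene. Friction and masses are not known exactly. Their poses are not given: they have to be found in the camera images.
- locker: fixed white steel box on the desk, 384 x 152 mm, 110 high; four identical lids flush in its top, in a row along y, 88 mm apart (y = +132, +44, -44, -132 mm), a black card reader right of them. Three lids are locked: they give 2 to 3 mm and spring back; which one is released differs every time. Origin on the desk under the row's middle; x points from its front to its back, y left, z up
- press_1 (a point): leftmost lid (seen from the robot): middle of the ribbed black rubber pad on its rear end, at the level of the locker's top face (the ribs stand 2 mm higher), 30 mm behind the lid's axle. The pad is 28 x 60 mm. Fixed to the locker, does not move with the lid. Each lid is a rocker on an axle along y, 3 mm under the top face: pad end behind, long front leaf before the axle
- press_2 (a point): second lid from the left: the same point as press_1. The wells under the lids are open, 80 mm wide along y and 100 mm deep, and reach from 76 mm before the axle to 48 mm behind it, so closed fingertips can follow the sinking pad down into the well
- press_3 (a point): third lid from the left: the same point as press_1. The rear end of a released lid is 45 mm long; let down 24 mm below the top face here, the fingertips turn it to about 0.8 rad
- press_4 (a point): rightmost lid: the same point as press_1
- edge_1 (a point): leftmost lid: middle of its front edge when closed, at the level of the locker's top face, 76 mm before the lid's axle. Fixed to the locker, does not move with the lid. The lid is aluminium, 77 mm wide, 6 mm thick; the front edge is rolled, 8 mm thick, its centre 72 mm from the axle. In front of it lies the locker's front rail, 14 mm wide
- edge_2 (a point): second lid from the left: the same point as edge_1. The raised front edge is pushed from the front to the back by the outside of the closed fingers, rising with it on its arc of 72 mm radius about the axle; fingers that slide level against a low edge may jam
- edge_3 (a point): third lid from the left: the same point as edge_1
- edge_4 (a point): rightmost lid: the same point as edge_1
- lid (a joint): angle in rad of the one released lid, wherever it is: 0 closed and flush, growing as its ribbed rear end sinks and its front leaf rises and swings to the back; 1.57 front leaf upright, 1.75 fully open on its stop. The axle is stiff (0.06 N m): the lid stays at any angle where it is left, and moves at about 3 N on the pad or 1 N at the front edge
- reagent_blue: small round white bottle with a blue cap, 43 mm across, 95 mm high, standing left of the locker; origin at the centre of its underside. A bystander, loose: it must stay where it is.
- reagent_amber: small round amber bottle with a white cap, 48 mm across, 106 mm high, standing right of the locker; origin at the centre of its underside. A bystander, loose: it must stay where it is.
- timer: grey bench timer, 58 x 64 x 20 mm, lying behind the locker; origin at the centre of its underside. A bystander, loose: it must stay where it is.
- marker: white marker pen with a coloured cap, 132 mm long, 14 mm thick, lying behind the locker; its length is its y axis; origin at the centre of its underside. A bystander, loose: it must stay where it is.
- stopper: glass stopper lying on its side, 49 mm long, 24 mm thick, right of the locker; origin at the centre of its underside. A bystander, loose: it must stay where it is.
- dish: glass dish, 60 mm across, 14 mm high, left of the locker; origin at the centre of its underside. A bystander, loose: it must stay where it is.

How it is judged:
On the way, in this order (a step that is already met when the one before it is completed fails the run):
1. the released lid has been found and rocked: its rear end is pressed down and its front edge is up (more than 0.3 rad) (value of joint lid above 0.3 rad), for 0.1 s.
2. the lid has been pushed over until it stands open (more than 1.45 rad) (value of joint lid above 1.45 rad), for 0.2 s.
At the end, for the whole second after the job is handed in: The released lid stands open at more than 1.45 rad (upright is 1.57, the stop 1.75) and is at rest; every loose bystander is within 25 mm of where it stood (value of joint lid above 1.45 rad and velocity of joint lid between -0.05 and 0.05 rad/s and not (distance of any of reagent_blue, reagent_amber, timer, marker, stopper, dish from where it was at the start of the episode above 0.025 m)); the robot touches nothing.
It fails at once if a bystander is lifted, carried or knocked away (more than 25 mm) (distance of any of reagent_blue, reagent_amber, timer, marker, stopper, dish from where it was at the start of the episode above 0.025 m).
It fails at once if the fingers press or pinch something with more than 30 N (contact force between the fingers and anything else above 30 N).
It also fails if it takes over 48 s, if anything falls off the work surface, if the arm or the gripper's body presses on something with over 40 N, if the wrist force passes 120 N, or if a joint passes its speed limit or range.

## Working session

There is one attempt and no reset: what is moved stays moved. The work goes in short steps, Python scripts to look and compute and a shell command to move; the robot and the scene stay as the last step left them, time stands still between calls to the robot, and variables do not carry over. Pictures are saved under pics/ and viewed, and the job is handed in when it is done.

```bash
ls; mkdir -p pics; python3 - <<'E'
from workcell import manip, cams
import cv2,numpy as np
o=manip.get_obs(); print({k:np.round(v,3) for k,v in o.items()})
for n in("side","top"):
    c=cams.camera(n); cv2.imwrite(f"pics/{n}0.png",c["color"]); np.savez(f"{n}0.npz",**{k:v for k,v in c.items()})
    print(n,c["camera_matrix"],c["origin"],c["attitude"])
    for t in["press_1","edge_1","lid","reagent_blue","reagent_amber","timer","marker","stopper","dish","locker"]:
        print(t,[(np.round(d["conf"],2),np.round(d["box"])) for d in cams.recognise(n,t)])
E
```

```text
pics
{'clock': np.float64(0.0), 'joint_pos': array([-1.346,  0.333, -0.065,  1.461,  0.022,  1.35 , -0.088]), 'joint_velocities': array([ 0.   ,  0.001, -0.001,  0.001, -0.   , -0.001,  0.002]), 'tau': array([ 0.0000e+00, -6.2543e+01,  5.0000e-02, -3.9161e+01,  1.6000e-02,
        1.0000e-02, -0.0000e+00]), 'position': array([0.153, 0.606, 0.23 ]), 'ee_rot': array([ 0.087,  0.702, -0.088,  0.702]), 'ft_force': array([-0.128, -0.443,  0.341]), 'torque': array([-0.029, -0.013,  0.028]), 'grip_width': np.float64(1.0)}
side [[500.52791573   0.         316.30402525]
 [  0.         500.52791573 204.70044571]
 [  0.           0.           1.        ]] [ 0.07302641 -0.88486352  0.75446556] [ 0.85343546 -0.25584576  0.12431014 -0.43673544]
press_1 [(np.float64(0.76), array([248., 158., 137., 143.]))]
edge_1 [(np.float64(0.56), array([240., 156., 141., 145.]))]
lid [(np.float64(0.64), array([284., 193.,  63.,  36.]))]
reagent_blue [(np.float64(0.64), array([278., 151.,   9.,   8.])), (np.float64(0.38), array([381., 249.,  25.,  24.]))]
reagent_amber [(np.float64(0.92), array([363., 259.,  29.,
[... 452 characters left out ...]
397  0.04701917 -0.03843665]
press_1 [(np.float64(0.86), array([244., 173., 179.,  89.])), (np.float64(0.72), array([417., 237.,  20.,  17.]))]
edge_1 [(np.float64(0.78), array([236., 172., 187.,  86.]))]
lid [(np.float64(0.59), array([326., 190.,  43.,  60.]))]
reagent_blue [(np.float64(0.82), array([220., 174.,  25.,  24.]))]
reagent_amber [(np.float64(0.77), array([418., 202.,  28.,  23.]))]
timer [(np.float64(0.58), array([385., 163.,  30.,  25.]))]
marker [(np.float64(0.68), array([276., 171.,  48.,   5.]))]
stopper [(np.float64(0.45), array([416., 239.,  23.,  14.]))]
dish [(np.float64(0.65), array([202., 198.,  21.,  26.]))]
locker [(np.float64(0.62), array([240., 175., 184.,  88.]))]
```

```bash
python3 - <<'E'
import cv2,numpy as np
t=cv2.imread("pics/top0.png")[140:290,190:460]; cv2.imwrite("pics/top0c.png",cv2.resize(t,None,fx=2.9,fy=2.9,interpolation=3))
t=cv2.imread("pics/side0.png")[130:330,220:430]; cv2.imwrite("pics/side0c.png",cv2.resize(t,None,fx=2.9,fy=2.9,interpolation=3))
E
```

```text
(no output)
```

View pics/top0c.png

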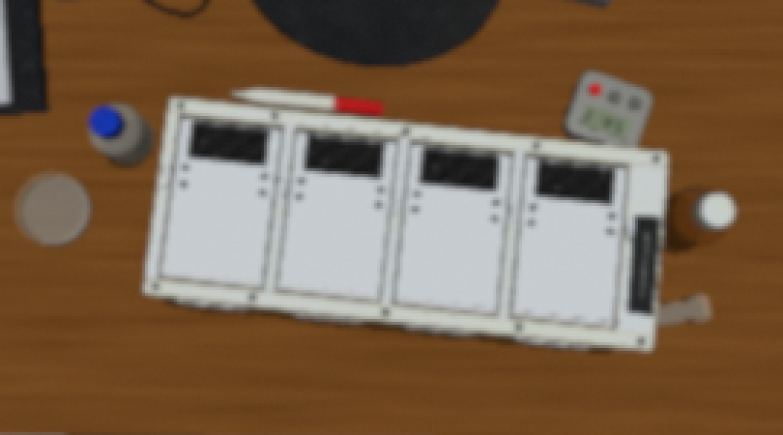

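View pics/side0c.png

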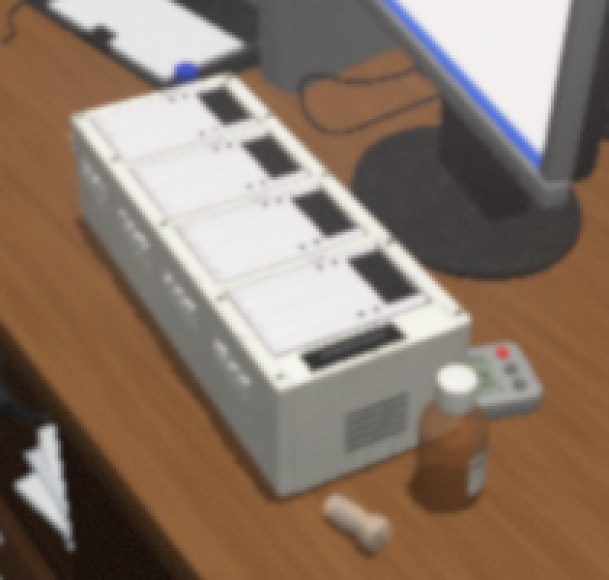

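View pics/top0.png

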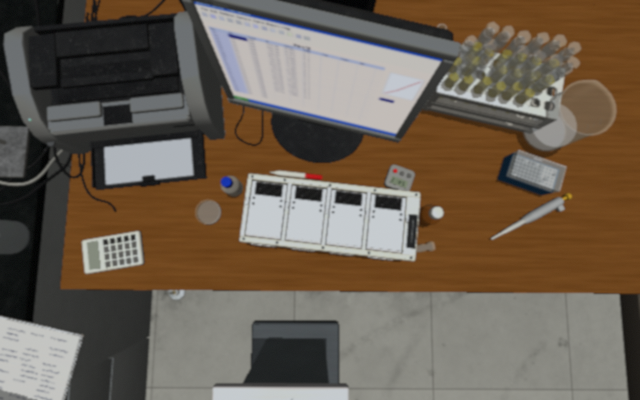

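```bash
cat > h.py <<'E'
import numpy as np,cv2
from scipy.spatial.transform import Rotation as R
def load(n): return dict(np.load(n))
def toplane(c,u,v,z):
    K=c["camera_matrix"];d=np.stack([(np.asarray(u)-K[0,2])/K[0,0],(np.asarray(v)-K[1,2])/K[1,1],np.ones(np.shape(u))],-1)
    d=d@R.from_quat(c["attitude"]).as_matrix().T
    return c["origin"]+d*((z-c["origin"][2])/d[...,2])[...,None]
def cloud(c):
    v,u=np.mgrid[:400,:640];K=c["camera_matrix"];D=c["depth"]
    d=np.stack([(u-K[0,2])/K[0,0]*D,(v-K[1,2])/K[1,1]*D,D],-1)
    return d@R.from_quat(c["attitude"]).as_matrix().T+c["origin"]
E
python3 - <<'E'
from h import *
for n,f in(("top",(240,175,425,262)),("side",(240,150,385,305))):
    c=load(n+"0.npz");g=c["color"].max(-1)
    m=np.zeros(g.shape,np.uint8);u0,v0,u1,v1=f;m[v0:v1,u0:u1]=(g[v0:v1,u0:u1]<75)
    k,l,s,ce=cv2.connectedComponentsWithStats(m)
    for i in range(1,k):
        if 60<s[i,4]<800: print(n,s[i],ce[i],np.round(toplane(c,ce[i][0],ce[i][1],.112),4))
    P=cloud(c); M=(abs(P[...,2]-.11)<.006); M[:v0-5]=0;M[v1+5:]=0;M[:,:u0-5]=0;M[:,u1+5:]=0
    q=P[M]; print("top z med",np.median(q[:,2]),len(q)); r=cv2.minAreaRect(q[:,:2].astype(np.float32)*1000);print(r)
c=load("top0.npz");P=cloud(c)
for z0,z1 in((.13,.2),(.2,.3),(.3,.6)):
    q=P[(P[...,2]>z0)&(P[...,2]<z1)&(c["depth"]>0)]; q=q[(abs(q[:,1])<.35)&(q[:,0]>.3)]
    print(z0,len(q),np.percentile(q,[0,1,50,100],axis=0).round(3) if len(q) else'')
c=load("side0.npz");P=cloud(c)
for z0,z1 in((.13,.2),(.2,.3),(.3,.6)):
    q=P[(P[...,2]>z0)&(P[...,2]<z1)&(c["depth"]>0)]; q=q[(abs(q[:,1])<.35)&(q[:,0]>.3)]
    print(z0,len(q),np.percentile(q,[0,1,50,100],axis=0).round(3) if len(q) else'')
E
```

```text
top [256 182  26  14 283] [268.46289753 188.65017668] [0.6015 0.0262 0.112 ]
top [296 187  26  14 273] [308.29304029 193.31868132] [ 0.5923 -0.0611  0.112 ]
top [336 191  25  14 278] [348.02517986 197.67985612] [ 0.5837 -0.1483  0.112 ]
top [376 195  25  14 269] [387.86988848 202.17843866] [ 0.5748 -0.2356  0.112 ]
top [420 207   5  20  65] [421.66153846 218.61538462] [ 0.5396 -0.3091  0.112 ]
top [408 215   9  33 221] [411.78733032 230.760181  ] [ 0.5129 -0.287   0.112 ]
top z med 0.10941576584244411 11720
((543.300048828125, -111.16441345214844), (384.47698974609375, 152.11813354492188), 84.24471282958984)
side [307 179  13  10  74] [313.02702703 183.59459459] [ 0.5885 -0.0653  0.112 ]
side [324 197  16  13 102] [331.5        203.16666667] [ 0.5801 -0.1532  0.112 ]
side [343 218  19  15 141] [351.79432624 225.11347518] [ 0.571  -0.2405  0.112 ]
side [326 243  32  14  95] [341.05263158 249.85263158] [ 0.5079 -0.2912  0.112 ]
side [240 269  28  36 481] [249.93139293 291.78794179] [ 0.3094 -0.2933  0.112 ]
top z med 0.10914764738594007 7283
((537.8335571289062, -137.0014190673828), (441.143310546875, 153.52578735351562), 84.38124084472656)
0.13 9438 [[ 0.704 -0.26   0.13 ]
 [ 0.71  -0.245  0.132]
 [ 0.773  0.203  0.163]
 [ 1.012  0.35   0.2  ]]
0.2 9534 [[ 0.709 -0.338  0.2  ]
 [ 0.714 -0.255  0.201]
 [ 0.797  0.09   0.219]
 [ 0.98   0.35   0.3  ]]
0.3 18925 [[ 0.716 -0.267  0.3  ]
 [ 0.722 -0.259  0.303]
 [ 0.771 -0.098  0.414]
 [ 0.815  0.112  0.464]]
0.13 8878 [[ 0.703 -0.35   0.13 ]
 [ 0.707 -0.342  0.131]
 [ 0.826 -0.125  0.164]
 [ 1.288  0.35   0.2  ]]
0.2 11708 [[ 0.707 -0.35   0.2  ]
 [ 0.712 -0.344  0.201]
 [ 1.002 -0.161  0.248]
 [ 1.289  0.35   0.3  ]]
0.3 23109 [[ 0.713 -0.35   0.3  ]
 [ 0.721 -0.336  0.302]
 [ 1.001 -0.146  0.38 ]
 [ 1.289  0.348  0.468]]
```

```bash
cat >> h.py <<'E'
YAW=-0.1015
L=R.from_euler('z',YAW).as_matrix()
press={1:(.5995,.0245),2:(.5905,-.063),3:(.582,-.1505),4:(.573,-.238)}
def goalR(s=1):
    x=np.array([0,0,-1.]);y=s*L[:,1];return np.stack([x,y,np.cross(x,y)],1)
def st(o):
    T=R.from_quat(o["ee_rot"]).as_matrix();p=np.array(o["position"]);
    print("t",round(float(o["clock"]),2),"p",p.round(4),"F",np.round(o["ft_force"],2),"grip",round(float(o["grip_width"]),3)); return T,p
E
python3 - <<'E'
from h import *
from workcell import manip
o=manip.get_obs();T,p=st(o);print(T.round(3))
for s in(1,-1):
    G=goalR(s);print(s,R.from_matrix(T.T@G).as_rotvec().round(3))
for k in press:
    q=np.r_[press[k],.2];print(k,"delta in goal tool frame mm",(1000*goalR(1).T@(q-p)).round(1),"start frame",(1000*T.T@(q-p)).round(1))
P=cloud(load("top0.npz"));q=P[(P[...,2]>.12)&(P[...,0]>0)&(P[...,0]<.65)&(P[...,1]>-.4)&(P[...,1]<.9)];print(len(q),np.percentile(q,[0,5,50,95,100],axis=0) if len(q) else'')
E
```

```text
t 1.1 p [0.1533 0.6059 0.2313] F [-0.37  0.26  0.03] grip 1.001
[[ 0.     0.245  0.969]
 [ 0.     0.969 -0.245]
 [-1.     0.    -0.   ]]
1 [-0.146 -0.    -0.   ]
-1 [ 2.995 -0.     0.   ]
1 delta in goal tool frame mm [  31.3 -533.2  502.9] start frame [  31.3 -454.3  575.2]
2 delta in goal tool frame mm [  31.3 -621.2  502.8] start frame [  31.3 -541.3  587.9]
3 delta in goal tool frame mm [  31.3 -709.1  503.2] start frame [  31.3 -628.2  601.2]
4 delta in goal tool frame mm [  31.3 -797.1  503.1] start frame [  31.2 -715.2  613.9]
1284 [[ 0.46048905 -0.07771749  0.120108  ]
 [ 0.47527456 -0.07771749  0.12502404]
 [ 0.47527456 -0.07771749  0.92524319]
 [ 0.50650913  0.57396905  0.92524319]
 [ 0.52572274  0.59066655  0.92524319]]
```

```bash
python3 -m handwheel '0 -28 38 -0.146 0 0 0;0 -28 38 0 0 0 0;0 -28 38 0 0 0 0;0 -28 38 0 0 0 0;0 -28 38 0 0 0 0;0 -28 38 0 0 0 0;0 -28 38 0 0 0 0;0 -28 38 0 0 0 0' 20; python3 - <<'E'
from h import *
from workcell import manip
o=manip.get_obs();T,p=st(o);G=goalR(1);print(R.from_matrix(T.T@G).as_rotvec().round(3),o["joint_pos"].round(2))
print((1000*G.T@(np.r_[press[3],.2]-p)).round(1))
E
```

```text
clock: 1.9
position: [0.4292, 0.346, 0.2316]
ee_rot: [0.036, 0.706, -0.036, 0.706]
ft_force: [0.5, 0.6, 0.5]
grip_width: 0.001
t 1.9 p [0.4292 0.346  0.2316] F [0.51 0.62 0.54] grip 0.001
[-0.     0.    -0.001] [-0.89  0.17  0.15  1.67 -0.03  1.31  0.73]
[  31.6 -478.5  202.4]
```

```bash
python3 -m handwheel '0 -40 17 0 0 0 0;0 -40 17 0 0 0 0;0 -40 17 0 0 0 0;0 -40 17 0 0 0 0;0 -40 17 0 0 0 0;0 -40 17 0 0 0 0' 20;python3 -m handwheel '0 -40 17 0 0 0 0;0 -40 17 0 0 0 0;0 -40 17 0 0 0 0;0 -40 17 0 0 0 0;0 -40 17 0 0 0 0;0 -39 15 0 0 0 0;0 0 0 0 0 0 0' 20; python3 - <<'E'
from h import *
from workcell import manip,cams
o=manip.get_obs();T,p=st(o);G=goalR(1);print(R.from_matrix(T.T@G).as_rotvec().round(3),o["joint_pos"].round(2))
print((1000*G.T@(np.r_[press[3],.2]-p)).round(1))
c=cams.camera("side");np.savez("side1.npz",**c)
cv2.imwrite("pics/side1.png",cv2.resize(c["color"][80:330,200:450],None,fx=2.3,fy=2.3,interpolation=3))
E
```

```text
clock: 2.5
position: [0.5053, 0.0966, 0.2316]
ee_rot: [0.036, 0.706, -0.036, 0.706]
ft_force: [1.7, 0.9, 0.5]
grip_width: -0.001
clock: 3.2
position: [0.5798, -0.1564, 0.2313]
ee_rot: [0.038, 0.706, -0.04, 0.706]
ft_force: [-0.9, -0.7, 0.2]
grip_width: 0.003
t 3.2 p [ 0.5798 -0.1564  0.2313] F [-0.94 -0.74  0.17] grip 0.003
[-0.008  0.     0.003] [-0.27  0.3   0.56  1.56 -0.16  1.33  1.77]
[31.3  6.1  1.6]
```

View pics/side1.png

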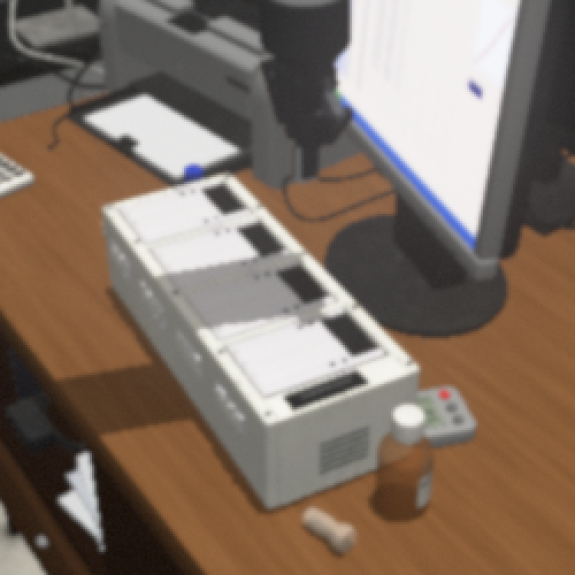

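The closed gripper hangs over lid 3, at about (320,170) in the crop, and all four lids are still flush. I'm going down to just above the pad.

```bash
python3 -m handwheel '20 3 1 0 0 0 0;25 3 1 0 0 0 0;25 0 0 0 0 0 0;25 0 0 0 0 0 0;10 0 0 0 0 0 0;0 0 0 0 0 0 0' 20; python3 - <<'E'
from h import *
from workcell import manip,cams
o=manip.get_obs();T,p=st(o);G=goalR(1);print(R.from_matrix(T.T@G).as_rotvec().round(3))
print((1000*G.T@(np.r_[press[3],.112]-p)).round(1))
E
```

```text
clock: 3.85
position: [0.5822, -0.1427, 0.1252]
ee_rot: [0.036, 0.707, -0.035, 0.705]
ft_force: [0.2, 0.1, 0.0]
grip_width: 0.004
t 3.85 p [ 0.5822 -0.1427  0.1252] F [0.16 0.13 0.02] grip 0.004
[ 0.001 -0.002 -0.   ]
[13.2 -7.7  0.6]
```

```bash
python3 -m handwheel '6 -7.7 0 0 0 0 0;4 0 0 0 0 0 0;2 0 0 0 0 0 0;2 0 0 0 0 0 0;0 0 0 0 0 0 0' 20; python3 -m handwheel '1.5 0 0 0 0 0 0;0 0 0 0 0 0 0'
```

```text
clock: 4.35
position: [0.5821, -0.1513, 0.1122]
ee_rot: [0.036, 0.706, -0.036, 0.706]
ft_force: [-0.5, 0.2, -0.4]
grip_width: -0.001
clock: 4.55
position: [0.5823, -0.1514, 0.111]
ee_rot: [0.036, 0.706, -0.036, 0.706]
ft_force: [0.1, 0.4, -0.1]
grip_width: -0.002
```

```bash
for i in 1; do python3 -m handwheel '1.5 0 0 0 0 0 0;0 0 0 0 0 0 0'; done; python3 -m handwheel '1.5 0 0 0 0 0 0;0 0 0 0 0 0 0'; python3 -m handwheel '1.5 0 0 0 0 0 0;0 0 0 0 0 0 0'
```

```text
clock: 4.75
position: [0.5825, -0.1514, 0.1095]
ee_rot: [0.036, 0.706, -0.036, 0.707]
ft_force: [1.2, 0.3, 3.3]
grip_width: -0.002
clock: 4.95
position: [0.5825, -0.1515, 0.1079]
ee_rot: [0.036, 0.706, -0.036, 0.707]
ft_force: [2.9, -0.1, 3.2]
grip_width: 0.003
clock: 5.15
position: [0.5825, -0.1515, 0.1063]
ee_rot: [0.036, 0.706, -0.036, 0.707]
ft_force: [3.3, -0.9, 2.7]
grip_width: 0.001
```

```bash
python3 -m handwheel '1.5 0 0 0 0 0 0;0 0 0 0 0 0 0'; python3 -m handwheel '1.5 0 0 0 0 0 0;0 0 0 0 0 0 0'
```

```text
clock: 5.35
position: [0.5823, -0.1514, 0.1047]
ee_rot: [0.036, 0.706, -0.036, 0.706]
ft_force: [4.1, 0.3, 2.8]
grip_width: -0.003
clock: 5.55
position: [0.5821, -0.1514, 0.1031]
ee_rot: [0.036, 0.706, -0.036, 0.706]
ft_force: [2.6, 0.2, 2.6]
grip_width: 0.002
```

Lid 3 has sunk 7 mm under a steady force of about 3 N, so it is the released one. I'll push it further down.

```bash
python3 -m handwheel '3 0 0 0 0 0 0;3 0 0 0 0 0 0;3 0 0 0 0 0 0;0 0 0 0 0 0 0'; python3 -m handwheel '3 0 0 0 0 0 0;3 0 0 0 0 0 0;2 0 0 0 0 0 0;0 0 0 0 0 0 0;0 0 0 0 0 0 0'; python3 - <<'E'
from h import *
from workcell import manip,cams
c=cams.camera("side");np.savez("side2.npz",**c)
cv2.imwrite("pics/side2.png",cv2.resize(c["color"][80:330,200:450],None,fx=2.3,fy=2.3,interpolation=3))
E
```

```text
clock: 5.95
position: [0.5814, -0.1516, 0.0934]
ee_rot: [0.036, 0.707, -0.036, 0.706]
ft_force: [0.4, -0.3, 0.4]
grip_width: 0.001
clock: 6.45
position: [0.5819, -0.1514, 0.086]
ee_rot: [0.036, 0.706, -0.036, 0.706]
ft_force: [0.9, -0.2, -0.3]
grip_width: 0.004
```

View pics/side2.png

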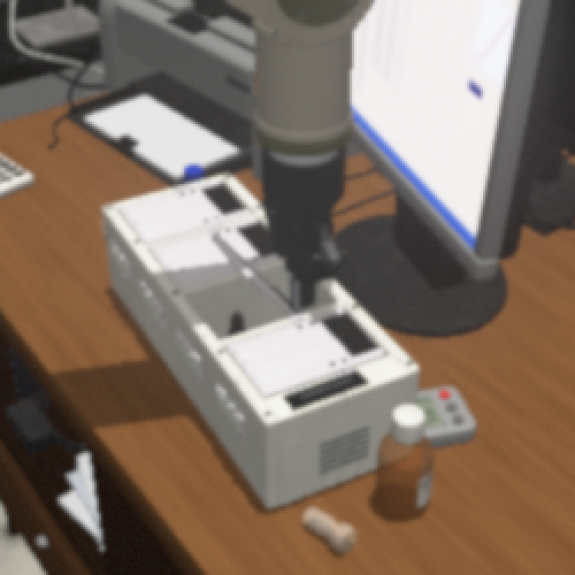

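The lid is up at roughly 45°: its front edge runs from about (215,235) to the axle near (300,305) in the crop. Next I lift out and go round to the front.

```bash
python3 -m handwheel '-10 0 0 0 0 0 0;-25 0 0 0 0 0 0;-30 0 0 0 0 0 0;-30 0 0 0 0 0 0;-25 0 0 0 0 0 0;-5 0 -15 0 0 0 0;0 0 -20 0 0 0 0;0 0 -30 0 0 0 0'; python3 -m handwheel '0 0 -25 0 0 0 0;0 0 -15 0 0 0 0;0 0 -10 0 0 0 0;0 0 0 0 0 0 0'; python3 - <<'E'
from h import *
from workcell import manip,cams
o=manip.get_obs();T,p=st(o);G=goalR(1)
c=cams.camera("side");np.savez("side3.npz",**c)
cv2.imwrite("pics/side3.png",cv2.resize(c["color"][80:330,200:450],None,fx=2.3,fy=2.3,interpolation=3))
P=cloud(c);ax=np.r_[press[3],.107]-.03*L[:,0]
print("TCP in axle frame mm",(1000*L.T@(p-ax)).round(1))
q=(P.reshape(-1,3)-ax)@L*1000
m=(abs(q[:,1])<36)&(q[:,2]>8)&(q[:,0]>-80)&(q[:,0]<40)&(q[:,2]<75)
q=q[m];print(len(q))
for x in range(-80,40,8):
    s=q[(q[:,0]>=x)&(q[:,0]<x+8)]
    if len(s):print(x,len(s),np.percentile(s[:,2],[5,50,95]).round(1),np.median(s[:,1]).round())
E
```

```text
clock: 7.3
position: [0.5171, -0.1448, 0.2119]
ee_rot: [0.036, 0.706, -0.036, 0.706]
ft_force: [0.5, -0.4, 0.7]
grip_width: -0.001
clock: 7.7
position: [0.467, -0.1398, 0.2118]
ee_rot: [0.036, 0.706, -0.036, 0.706]
ft_force: [0.9, 0.2, -0.1]
grip_width: -0.002
t 7.7 p [ 0.467  -0.1398  0.2118] F [ 0.92  0.21 -0.05] grip -0.002
TCP in axle frame mm [-85.5  -1.  104.8]
147
-48 85 [57.  60.1 62.6] -4.0
-40 15 [48.3 57.6 59.9] -8.0
-32 12 [36.4 42.5 47.2] -22.0
-24 17 [25.1 30.6 37.5] -26.0
-16 12 [11.8 21.4 25. ] -33.0
-8 6 [10.8 14.2 15.4] -17.0
```

View pics/side3.png

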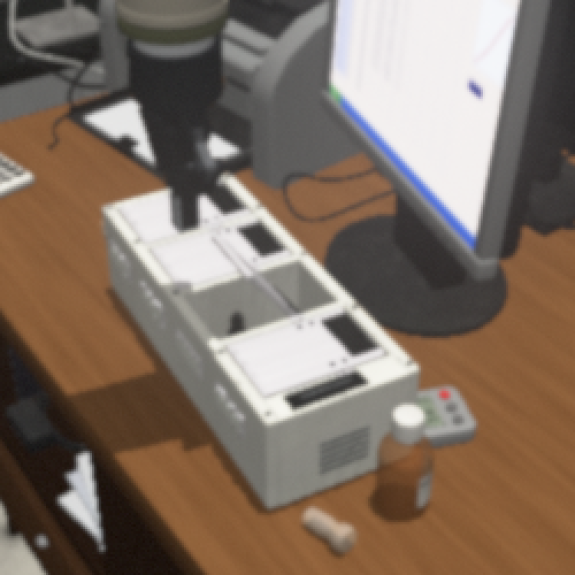

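The lid stands at about 0.9 rad: its edge is at about (-46, +57) mm from the axle, and the fingers are in front of it and clear. I'll lower to 15 mm below the edge, approach, then push along the arc.

```bash
python3 -m handwheel '20 0 0 0 0 0 0;25 0 0 0 0 0 0;20 0 0 0 0 0 0;0 0 10 0 0 0 0;0 0 8 0 0 0 0;0 0 4 0 0 0 0;0 0 0 0 0 0 0'; python3 - <<'E'
from h import *
from workcell import manip,cams
o=manip.get_obs();T,p=st(o)
ax=np.r_[press[3],.107]-.03*L[:,0]
print("TCP in axle frame mm",(1000*L.T@(p-ax)).round(1))
E
```

```text
clock: 8.45
position: [0.4909, -0.1422, 0.1471]
ee_rot: [0.036, 0.706, -0.036, 0.707]
ft_force: [-0.3, 0.2, 0.4]
grip_width: 0.001
t 8.45 p [ 0.4909 -0.1422  0.1471] F [-0.26  0.2   0.37] grip 0.001
TCP in axle frame mm [-61.4  -1.   40.1]
```

```bash
python3 -m handwheel '-3 0 4 0 0 0 0;-3 0 4 0 0 0 0;-3 0 5 0 0 0 0;0 0 0 0 0 0 0'; python3 -m handwheel '-2 0 5 0 0 0 0;-2 0 5 0 0 0 0;-1 0 4 0 0 0 0;0 0 0 0 0 0 0';python3 -m handwheel '-1 0 5 0 0 0 0;-1 0 5 0 0 0 0;-1 0 4 0 0 0 0;0 0 0 0 0 0 0'; python3 - <<'E'
from h import *
from workcell import manip,cams
o=manip.get_obs();T,p=st(o)
ax=np.r_[press[3],.107]-.03*L[:,0]
print("TCP in axle frame mm",(1000*L.T@(p-ax)).round(1))
c=cams.camera("side");np.savez("side4.npz",**c)
cv2.imwrite("pics/side4.png",cv2.resize(c["color"][80:330,200:450],None,fx=2.3,fy=2.3,interpolation=3))
E
```

```text
clock: 8.85
position: [0.5033, -0.1435, 0.156]
ee_rot: [0.036, 0.706, -0.036, 0.707]
ft_force: [0.7, -0.4, -0.8]
grip_width: -0.0
clock: 9.25
position: [0.5171, -0.1448, 0.1604]
ee_rot: [0.036, 0.706, -0.036, 0.706]
ft_force: [0.8, 0.4, -0.2]
grip_width: 0.003
clock: 9.65
position: [0.531, -0.1462, 0.1633]
ee_rot: [0.036, 0.706, -0.036, 0.706]
ft_force: [-0.3, -0.5, -0.1]
grip_width: -0.001
t 9.65 p [ 0.531  -0.1462  0.1633] F [-0.33 -0.49 -0.15] grip -0.001
TCP in axle frame mm [-21.2  -0.9  56.3]
```

View pics/side4.png

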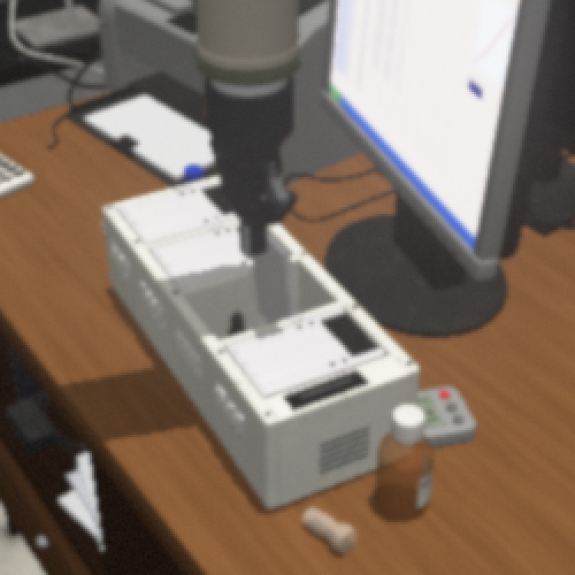

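The lid is now nearly upright, with the fingers at about (252,240) pushing its front. I'll push on to about 1.7 rad.

```bash
python3 -m handwheel '0 0 4 0 0 0 0;0 0 4 0 0 0 0;0 0 3 0 0 0 0;0 0 0 0 0 0 0';python3 -m handwheel '0 0 2 0 0 0 0;0 0 2 0 0 0 0;0 0 0 0 0 0 0';python3 -m handwheel '0 0 1.5 0 0 0 0;0 0 0 0 0 0 0'; python3 - <<'E'
from h import *
from workcell import manip,cams
o=manip.get_obs();T,p=st(o)
ax=np.r_[press[3],.107]-.03*L[:,0]
print("TCP in axle frame mm",(1000*L.T@(p-ax)).round(1))
E
```

```text
clock: 10.1
position: [0.5417, -0.1473, 0.1632]
ee_rot: [0.036, 0.706, -0.036, 0.706]
ft_force: [0.3, 1.2, 0.5]
grip_width: 0.0
clock: 10.4
position: [0.5454, -0.1477, 0.1632]
ee_rot: [0.036, 0.706, -0.036, 0.706]
ft_force: [-1.0, -0.9, 0.6]
grip_width: -0.001
clock: 10.6
position: [0.5468, -0.1479, 0.1632]
ee_rot: [0.036, 0.706, -0.036, 0.706]
ft_force: [0.1, -0.7, 0.3]
grip_width: 0.002
t 10.6 p [ 0.5468 -0.1479  0.1632] F [ 0.13 -0.69  0.35] grip 0.002
TCP in axle frame mm [-5.3 -0.9 56.2]
```

Now I back off to the front, go up, and look.

```bash
python3 -m handwheel '0 0 -10 0 0 0 0;0 0 -25 0 0 0 0;0 0 -40 0 0 0 0;0 0 -40 0 0 0 0;-30 0 -20 0 0 0 0;-40 0 0 0 0 0 0;0 0 0 0 0 0 0;0 0 0 0 0 0 0'; python3 - <<'E'
from h import *
from workcell import manip,cams
o=manip.get_obs();T,p=st(o)
ax=np.r_[press[3],.107]-.03*L[:,0]
for n,(a,b,d,e) in(("side",(80,330,200,450)),("top",(140,290,190,460))):
    c=cams.camera(n)
    cv2.imwrite(f"pics/{n}5.png",cv2.resize(c["color"][a:b,d:e],None,fx=2.3,fy=2.3,interpolation=3))
    q=(cloud(c).reshape(-1,3)-ax)@L*1000
    q=q[(abs(q[:,1])<36)&(q[:,2]>8)&(abs(q[:,0])<40)&(q[:,2]<85)]
    for z in range(8,85,8):
        s=q[(q[:,2]>=z)&(q[:,2]<z+8)]
        if len(s):print(n,z,len(s),np.percentile(s[:,0],[5,50,95]).round(1))
E
```

```text
clock: 11.4
position: [0.4126, -0.1342, 0.2339]
ee_rot: [0.036, 0.705, -0.036, 0.707]
ft_force: [0.3, 0.1, -0.7]
grip_width: 0.002
t 11.4 p [ 0.4126 -0.1342  0.2339] F [ 0.29  0.13 -0.67] grip 0.002
side 8 54 [-2.5 -1.5  0.1]
side 16 61 [-2.  -0.2  1.7]
side 24 57 [-0.6  1.   2.4]
side 32 56 [0.5 1.5 4. ]
side 40 63 [1.4 2.9 4.5]
side 48 57 [2.5 4.1 6.6]
side 56 56 [3.7 5.1 6.7]
side 64 49 [4.3 5.5 7.2]
side 72 62 [4.1 6.8 9.9]
top 8 30 [-0.5  0.2  0.7]
top 16 28 [0.8 1.3 2.1]
top 24 33 [1.2 2.4 3.2]
top 32 30 [2.7 3.4 4.2]
top 40 31 [3.8 4.4 5. ]
top 48 34 [4.9 5.5 6.3]
top 56 30 [5.8 6.4 7. ]
top 64 14 [ 6.2  6.9 13.4]
top 72 126 [ 6.4  9.7 13.3]
```

View pics/side5.png

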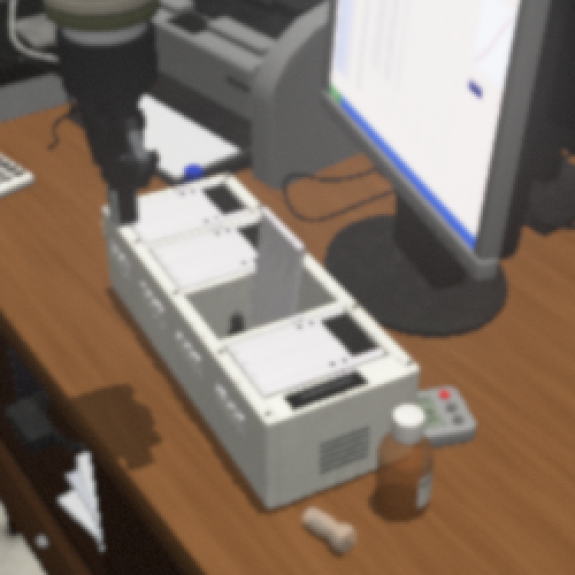

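View pics/top5.png

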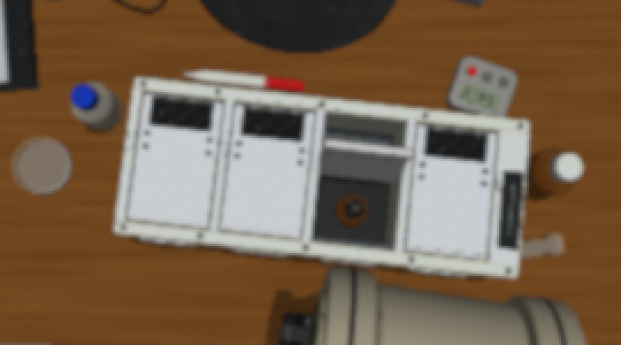

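Lid 3 stands at about 1.70 rad (leaf slope 0.13–0.14 past vertical in both cameras). The bystanders are where they were and the arm is clear of the locker.

```bash
python3 -c "
from workcell import hand_in
print(hand_in())"
```

```text
the job is handed in; nothing more can be done
None
```

The released lid was the third from the left. It now stands open at about 1.70 rad, and I handed the job in at about 11.5 s; no verdict is reported.

- **Finding it:** I tried lid 3 first because the networks' answer for "lid" pointed to it in both cameras. Under the fingertips it sank 7 mm at a steady 3 N or so, where a locked lid would have sprung back after 2 to 3 mm. I pressed none of the other lids.
- **Opening it:** I pushed the pad 24 mm down, which raised the lid to about 0.9 rad. Then I pushed the front edge up and over along its arc with the closed fingers. The highest force I read at the wrist was about 5 N.
- **Last checks:** The depth images from both cameras put the leaf 0.13 to 0.14 rad past upright. By eye, in the same pictures, the bystanders were where they had been. The gripper was clear of the locker, and the force reading showed only noise.
- **One disagreement:** The two cameras differed by about 4 mm on where the pads are. I used the average, and that caused no trouble.

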